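# Let the pressure off and cap the open manifold outlet

### The arm

A 6-joint arm with a two-finger parallel gripper is mounted at the origin on the work surface. World frame = base frame: x ahead of the robot, y to its left, z up, the work surface at z = 0. Lengths are in m, angles in degrees, forces in N, time in s.
With the tool pointing down it reaches from about 0.4 to 0.825 m from the base axis. Payload 7 kg.
Tool frame: the origin (TCP) lies midway between the tips of the shut fingers; the grasp point (between the pads) lies hold_point_z behind it (hold_point_z is the distance from the TCP to the grasp point, in m); z points along the fingers, y is the line along which they close (so a half turn about z gives the same grasp; the last joint's range is limited). The gripper opens to 88 mm and grips with 3 to 60 N. Pads are 19 mm wide; open, the fingers measure 130 mm over their backs; the gripper's body (78 mm by 193 mm) begins 47 mm behind the grasp point.
Start: joints at [-49.154, 20.546, 0.682, 0, -70.136, -16.507], TCP at [0.278, -0.615, 0.227] pointing down, gripper open.
Joint ranges: [-176.03, 176.03], [-82.01, 121.73], [-58.28, 71.71], [-173.87, 95.51], [-174.79, -0.11], [-173.66, 173.66]. Speed limits (degrees/s): [136.94, 136.94, 172.46, 180, 180, 180].

### API

Orientations are given as [roll, pitch, yaw] about the fixed x, y, z axes, in that order (R = Rz(yaw) Ry(pitch) Rx(roll)).
In Python, from plant import * gives the robot as it stands.
- The arm moves only by the tool step_arm, never from a script. Its argument "steps" is a list that holds one entry, the list of rows, each a list of 6 numbers: the shift along the tool's x, y, z scaled (see below), then the turn, a rotation vector about the tool's x, y, z scaled (see below). In form: [[[tx, ty, tz, wx, wy, wz], ...]]. A call has 1 to 20 rows; each row is the pose to reach, as a shift and turn from the pose commanded when the call began, along the tool's axes at that moment; what a row does not reach only later rows make up. The controller multiplies each number of a shift by 100 mm and each number of a turn by 0.5 rad. A row lasts 1/10 s, in which the tool goes at most 50 mm and 8.59 degrees, less where a joint would pass 70% of its speed; a pose out of reach is approached as far as the arm can. A call with a number of a shift or a turn outside -1 to 1 is refused whole. A call with a gripper value outside its range is refused whole. "jaw" is the closure in counts, from 0 (fully open) to 255 (shut), set as the call begins (left out, the last holds). The fingers move at their own pace and stop on an object; the grip force is fixed at half the most. Time passes only in rows, so rows that repeat a pose let the fingers close. It gives the time, the measured TCP pose, the force, the opening and the grip force at its end, in the units of the state.
- get_obs(): the state, without advancing time (a new reading comes with each control period).
- snapshot(name): name is "scene" or "side" or "wrist"; returns (picture, depth): 400x640x3 uint8, red, green, blue; 400x640 float32, m along the optical axis (not along the pixel's ray), 0 where there is no reading.
- calibration(name): a dict with "mtx" (3x3 intrinsics, pixels), "dist" ([k1, k2, p1, p2, k3] as OpenCV has them; the pictures are not rectified), "rvec" (rotation vector, rad) and "tvec" (3), from world to camera coordinates, as OpenCV has them. Camera axes: x right, y down, z forward; pixel columns grow to the right and rows downward; lengths in m; the calibration is good to about 2 mm. A picture is of the moment at which its call begins: read the wrist's pose just before it. calibration takes no time and is no camera call; for the wrist camera it gives the pose at the moment of the call.
- close_job(): hands the job in; it is judged then, once.
The state is a dict: "clock": time; "joint_pos": joint angles; "qvel": joint speeds; "tau": joint torques, N m; "tool_pos": TCP position; "orientation": TCP orientation; "force": force on the tool from outside, world axes, zero at the start; "moment": the same for the moment, N m; "opening": finger opening in m; "gripper_force": force on a finger pad.
Only numpy, scipy, OpenCV 4.12 (cv2) and the standard library are available. Lean on these libraries where they do the work, as an engineer would, in place of code of your own. Each camera call takes 0.05 s, during which the arm holds its last target. There are 200 camera calls.

### The job

Let the pressure off the pipework: squeeze the trigger of the draw-off gun at the end of the manifold fully in and let it spring back out. Then take the large blanking cap (closed top, the widest of the caps standing loose on the deck; not the small cap, not the open-ended coupler), put it over the one bare spigot of the manifold and press it straight down past the click until it has squashed the sealing ring and is fully home on its nut. Finish while still holding it pressed firmly down, so that the seal beds in: do not let go, and leave all the other things where they stand.

Things in the scene. Friction and masses are not known exactly. Their poses are not given: they have to be found in the camera images.
- trigger (a joint): angle of the gun's sprung trigger: 0 = sprung fully out (at rest), 0.22 rad = squeezed fully in against its stop. It turns about an upright hinge at the gun's head and swings back by itself. At the pad it takes about 2 N to start it and 6 N to hold it fully in
- grip_mid (a point): point on the axis of the gun's fixed grip, opposite the trigger's pad, 100 mm above the deck. The grip is a level black bar 26 mm in diameter, part of the manifold, which is fixed to the deck; this frame's y axis runs level along the grip and the manifold bar (towards the gate valve), z is up, and the trigger lies on the -x side (the robot's side). 25 mm and more is free below, above and on both sides for fingers
- trigger_pad (a point): middle of the trigger's bar near its free end, where it is squeezed: the bar is 8 mm thick and 18 mm high, level with the grip. At rest it stands 38 mm from grip_mid on the robot's side, squeezed fully in 21 mm (so grip and trigger measure 55 mm over the outsides at rest, 38 mm squeezed)
- cap_center (a point): centre (half-way up) of the large blanking cap, white plastic, standing loose on the deck with its mouth down and its closed flat end up. 42 mm high; the body is 33 mm in diameter, above a collar round the mouth 38 mm in diameter and 10 mm high. Bore 24 mm at the lip, 36 mm deep; 40 g. z is up along its axis; round, so its yaw does not matter
- small_cap_center (a point): centre of the small blanking cap, same kind but 32 mm high with a 25 mm body and 29 mm collar, standing on the deck; does not fit the spigot; leave it alone
- coupler_center (a point): centre of the straight coupler, white plastic tube 52 mm high, 33 mm in diameter with a 38 mm collar at each end, open right through; leave it alone
- spigot_seat_top (a point): centre of the top face of the brass nut (38 mm wide, 130 mm above the deck) from which the bare spigot stands up: where the cap's mouth must come to rest. A push of 12 to 20 N holds the cap hard on the nut against its sealing ring. The spigot's axis is z, upright. The spigot is one of three outlets 80 mm apart along the manifold bar; the other two already wear caps of the same kind, home on their nuts
- spigot_tip (a point): centre of the top end of the bare spigot, 30 mm above its nut. The spigot is 22 mm in diameter, tapered to 17 mm over the top 6 mm, with four sprung barbs round its foot and a springy sealing ring 3 mm proud of the nut. The cap meets the barbs with its mouth 14 mm above the nut: 10 to 20 N to push on, easing at 10 mm, clicking past at 5 mm; the ring then takes up to 7 N until the mouth meets the nut. Let go, the cap lifts 2 mm
- spigot_seat: the brass nut under the bare spigot; origin at the centre of its top face (same point as spigot_seat_top). Fixed
- cap: the large blanking cap; origin at the centre of its mouth (underside)
- small_cap: the small blanking cap; origin at the centre of its underside
- coupler: the coupler; origin at the centre of its underside
- tub: round grey plastic tub, 132 mm wide and 55 mm high, under the gun's spout; its rim is lower than the grip and trigger by 30 mm; origin at the centre of its underside; stays put
- wrench: steel wrench, 190 mm long, lying on the deck; stays put
- brush: black brush, 170 mm long, lying on the deck; stays put
- tape: reel of thread tape, 52 mm wide and 14 mm high, lying flat; stays put
- paste: low tin of jointing paste, 60 mm wide and 45 mm high; stays put
- torch: red torch standing on its head, 42 mm wide and 105 mm high; stays put
There are look-alikes about, which are no part of the job. Leave any pink or turquoise look-alike of the cap alone.

How it is judged:
By the outcome, as a careful person would: the job done as asked, in the order asked, and still so for the second after the job is handed in, while the arm keeps its last pose, push and grip.
It also fails if it takes over 61 s, if anything falls off the work surface, if the arm or the gripper's body presses on something with over 40 N, if the wrist force passes 120 N, or if a joint passes its speed limit or range.

## Working session

There is one attempt and no reset: what is moved stays moved. The work goes in short steps, Python scripts to look and compute and a tool call to move; the robot and the scene stay as the last step left them, time stands still between calls to the robot, and variables do not carry over. Pictures are saved under pics/ and viewed, at most 10 in all, crops included, and the job is handed in when it is done.

Besides the shell and the picture viewer there is one more tool, called after "Emit:" by a JSON object that holds its "api" and its "payload", one argument or row to a line. step_arm: Moves the arm, as the interface text tells. Its arguments: {"type":"object","properties":{"steps":{"type":"array","items":{"type":"array","items":{"type":"array","items":{"type":"number","minimum":-1,"maximum":1}}}},"jaw":{"type":"number"}},"required":["steps"]}

```bash
mkdir -p pics; ls; cat > h.py <<'E'
from plant import *
import numpy as np, cv2
from scipy.spatial.transform import Rotation as R
def grab(n,tag):
    c=calibration(n); im,d=snapshot(n); cv2.imwrite(f'pics/{tag}.png',im[:,:,::-1]); np.savez(f'pics/{tag}.npz',im=im,d=d,**{k:np.array(c[k],float) for k in('mtx','dist','rvec','tvec')}); return im,d,c
def load(tag): return np.load(f'pics/{tag}.npz')
def ray(c,uv):
    uv=np.array(uv,float).reshape(-1,1,2)
    n=cv2.undistortPoints(uv,np.array(c['mtx']),np.array(c['dist']))[:,0]
    Rm=cv2.Rodrigues(np.array(c['rvec'],float).reshape(3,1))[0]; t=np.array(c['tvec'],float).ravel()
    return -Rm.T@t, np.c_[n,np.ones(len(n))]@Rm
def plane(c,uv,z):
    o,d=ray(c,uv); return o+d*((z-o[2])/d[:,2])[:,None]
def deep(c,uv,d):  # uv ints -> world using depth
    uv=np.array(uv).reshape(-1,2); o,r=ray(c,uv); return o+r*d[uv[:,1],uv[:,0]][:,None]
def cloud(c,d):
    v,u=np.mgrid[0:400,0:640]; return deep(c,np.c_[u.ravel(),v.ravel()],d).reshape(400,640,3)
def tool():
    o=get_obs(); return np.array(o['tool_pos']),R.from_euler('xyz',o['orientation'],degrees=True)
def rows(p,yaw=None):
    """shift+turn (scaled) from measured pose to p, tool down w/ given yaw"""
    t,r=tool(); s=r.inv().apply(np.array(p)-t)/.1
    if yaw is None: return s.round(3)
    w=(r.inv()*R.from_euler('xyz',[180,0,yaw],degrees=True)).as_rotvec()/.5
    return s.round(3),w.round(3)
E
python3 - <<'E'
from h import *
o=get_obs(); print(o); 
try: print(hold_point_z)
except Exception as e: print(e)
grab('scene','s0');grab('side','d0')
E
```

```text
pics
{'clock': 0.0, 'joint_pos': array([-4.91554502e+01,  2.05914204e+01,  6.34921881e-01, -2.02339003e-02,
       -7.01367721e+01, -1.65074904e+01]), 'qvel': array([ 0.02769278,  0.02113922, -0.06182445,  0.10191904, -0.01914156,
       -0.01237577]), 'tau': array([ 1.55980331e-03, -5.82714736e+01,  2.93058157e+01,  6.99683771e+00,
        6.84496423e-03, -1.33444414e-04]), 'tool_pos': array([ 0.27795294, -0.61458198,  0.22563123]), 'orientation': array([ 1.79905169e+02, -8.26729486e-03, -1.55669824e+02]), 'force': array([-0.29484612, -0.31187279, -0.09165001]), 'moment': array([-0.0104456 ,  0.02571573,  0.00889382]), 'gripper_force': 0.0, 'opening': 0.08783156969674996}
0.0188
```

View pics/s0.png

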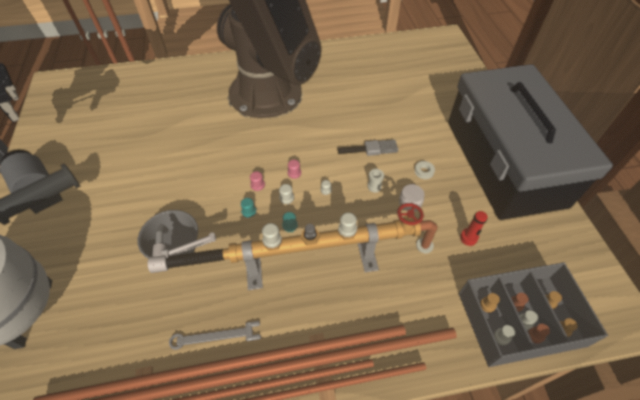

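View pics/d0.png

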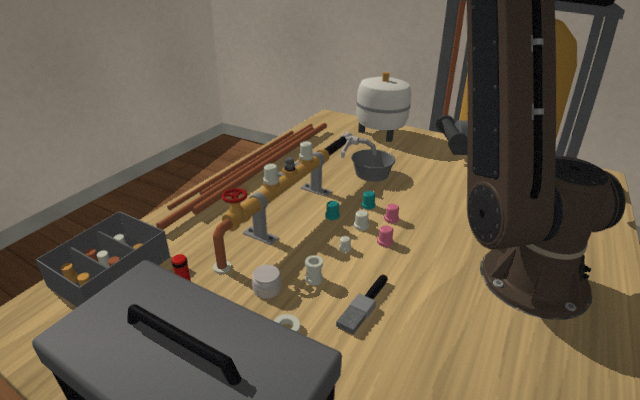

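The scene view shows the gun grip around (195,260), with the trigger at about (190,245). The bare spigot is at (310,233), between the caps at (270,235) and (348,225). The large cap is at (287,193), the small cap at (326,186) and the coupler at (375,180). The side view agrees, with the large cap at (362,219) and the spigot at (290,165).

```bash
python3 - <<'E'
from h import *
c=load('s0'); P=cloud(c,c['d']); im=c['im']; hsv=cv2.cvtColor(im,cv2.COLOR_RGB2HSV)
ok=c['d']>0
white=((hsv[...,1]<60)&(hsv[...,2]>120)&ok&(P[...,2]>.012)).astype(np.uint8)
n,l,s,ce=cv2.connectedComponentsWithStats(white)
for i in range(1,n):
    if 15<s[i,4]<1500 and 130<ce[i][0]<440 and 150<ce[i][1]<290:
        q=P[l==i]; top=q[q[:,2]>np.percentile(q[:,2],95)-.006]
        print(ce[i].round(),s[i,4],'ztop',top[:,2].max().round(3),'topc',top.mean(0).round(3),'ext',np.ptp(q,0).round(3))
print('white cap top rays z=.042',plane(c,[287,186],.042).round(3))
# grip: dark pixels z .08-.13
dark=(hsv[...,2]<70)&ok&(P[...,2]>.085)&(P[...,2]<.13)
v,u=np.nonzero(dark); m=(u<260)&(u>140)&(v>230)&(v<280)
q=P[v[m],u[m]];print('grip',len(q),q.min(0).round(3),q.max(0).round(3)); 
for y0 in np.arange(q[:,1].min(),q[:,1].max(),.02):
    k=q[abs(q[:,1]-y0-.01)<.01]; 
    if len(k):print(k.mean(0).round(3),k[:,0].min().round(3),k[:,0].max().round(3),k[:,2].max().round(3))
# spigot
q=P[222:245,300:322].reshape(-1,3); q=q[q[:,2]>.14];print('spig',len(q),q.mean(0).round(3),np.ptp(q,0).round(3),q[:,2].max())
# trigger/gun light gray
m=(hsv[...,1]<70)&(hsv[...,2]>90)&ok&(P[...,2]>.085)
v,u=np.nonzero(m);k=(u<225)&(u>140)&(v>225)&(v<285)
q=P[v[k],u[k]]
for y0 in np.arange(q[:,1].min(),q[:,1].max(),.015):
    w=q[abs(q[:,1]-y0-.0075)<.0075]
    if len(w):print('gun',len(w),w.mean(0).round(3),w[:,0].min().round(3),w[:,0].max().round(3),w[:,2].max().round(3))
for n,b in(('s0',(130,210,260,290)),('d0',(320,120,410,190))):
    i=load(n)['im'][b[1]:b[3],b[0]:b[2]]; 
    cv2.imwrite(f'pics/c_{n}.png',cv2.resize(i[:,:,::-1],None,fx=5,fy=5,interpolation=2))
a=cv2.imread('pics/c_s0.png');b=cv2.imread('pics/c_d0.png');b=cv2.resize(b,(300,233));z=np.zeros((600,650,3),np.uint8);z[:350,:450*0+650]=cv2.resize(a,(650,350)) if 0 else cv2.resize(a,(650,350));z[360:593,:300]=b;cv2.imwrite('pics/comb.png',z)
E
```

```text
[389. 150.] 21 ztop 0.02 topc [0.327 0.314 0.016] ext [0.006 0.023 0.008]
[425. 169.] 144 ztop 0.017 topc [0.409 0.391 0.014] ext [0.051 0.05  0.005]
[375. 179.] 240 ztop 0.055 topc [0.433 0.243 0.052] ext [0.041 0.037 0.043]
[325. 186.] 85 ztop 0.036 topc [0.423 0.112 0.032] ext [0.022 0.023 0.023]
[285. 192.] 173 ztop 0.046 topc [0.428 0.007 0.042] ext [0.031 0.032 0.034]
[412. 195.] 366 ztop 0.049 topc [0.503 0.321 0.045] ext [0.057 0.054 0.025]
[241. 204.] 16 ztop 0.044 topc [ 0.448 -0.106  0.041] ext [0.025 0.009 0.019]
[165. 213.] 20 ztop 0.058 topc [ 0.454 -0.285  0.056] ext [0.007 0.016 0.007]
[347. 224.] 330 ztop 0.175 topc [0.626 0.118 0.171] ext [0.035 0.041 0.061]
[271. 235.] 341 ztop 0.175 topc [ 0.622 -0.041  0.172] ext [0.035 0.036 0.043]
[371. 242.] 254 ztop 0.124 topc [0.632 0.174 0.121] ext [0.028 0.022 0.112]
[171. 252.] 758 ztop 0.12 topc [ 0.602 -0.277  0.114] ext [0.088 0.159 0.064]
[249. 260.] 280 ztop 0.124 topc [ 0.625 -0.096  0.12 ] ext [0.03  0.022 0.112]
white cap top rays z=.042 [[0.418 0.014 0.042]]
grip 467 [ 0.604 -0.259  0.102] [ 0.63  -0.151  0.117]
[ 0.618 -0.249  0.111] 0.607 0.628 0.116
[ 0.618 -0.229  0.111] 0.604 0.628 0.117
[ 0.619 -0.21   0.111] 0.606 0.628 0.116
[ 0.621 -0.189  0.111] 0.611 0.628 0.115
[ 0.622 -0.17   0.111] 0.61 0.629 0.116
[ 0.622 -0.155  0.111] 0.612 0.63 0.116
spig 125 [0.63  0.037 0.16 ] [0.448 0.069 0.738] 0.8780839480036398
gun 166 [ 0.606 -0.289  0.111] 0.522 0.632 0.119
gun 314 [ 0.589 -0.276  0.111] 0.523 0.632 0.12
gun 109 [ 0.609 -0.263  0.11 ] 0.578 0.63 0.119
gun 49 [ 0.594 -0.245  0.105] 0.586 0.599 0.111
gun 48 [ 0.591 -0.231  0.104] 0.584 0.594 0.111
gun 52 [ 0.587 -0.216  0.104] 0.579 0.591 0.112
gun 44 [ 0.584 -0.201  0.105] 0.578 0.588 0.111
gun 50 [ 0.58  -0.186  0.104] 0.573 0.584 0.11
gun 61 [ 0.575 -0.17   0.104] 0.565 0.58 0.112
```

View pics/comb.png

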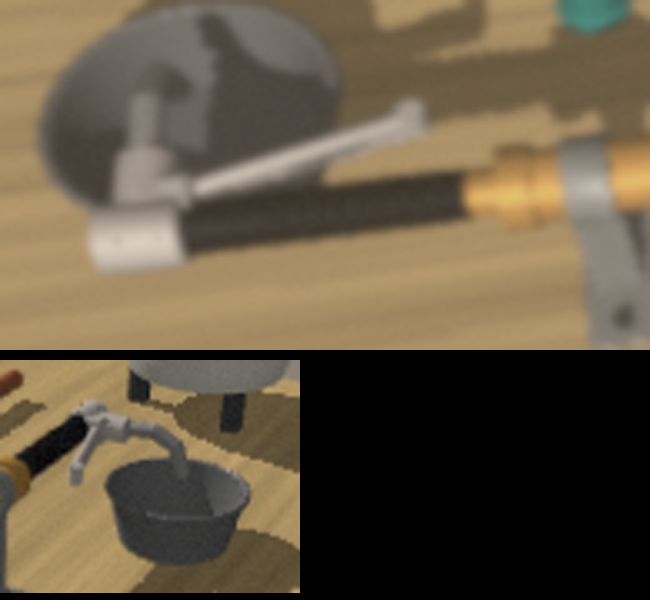

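The crop shows the trigger bar running from about (190,185) at the head to its free end at (410,115), beside the black grip. I estimate the grip axis at x≈0.62 and the pad at about (0.58, -0.19). The spigot is at about (0.623, 0.038) and the cap at about (0.425, 0.007). I'm setting out for the gun.

Emit:
{"api": "step_arm", "payload": {
  "steps": [
    [[-0.5,0.25,0,0,0,-0.5],[-1,0.5,0,0,0,-1],[-1,0.5,0,0,0,-1],[-1,0.5,0,0,0,-1]]
  ]
}}

```text
clock: 0.5
tool_pos: [0.3502, -0.5263, 0.2265]
orientation: [180.0, 0.0, -126.5]
force: [-1.1, -0.0, 0.6]
opening: 0.0875
gripper_force: 0.0
```

Emit:
{"api": "step_arm", "payload": {
  "steps": [
    [[-0.5,0,0,0,0,-0.5],[-1,0,0,0,0,-1],[-1,0,0,0,0,-1],[-1,0,0,0,0,-1]]
  ]
}}

```text
clock: 0.9
tool_pos: [0.4099, -0.4469, 0.2264]
orientation: [180.0, 0.0, -97.9]
force: [-0.4, -0.4, -0.6]
opening: 0.0875
gripper_force: 0.0
```

Emit:
{"api": "step_arm", "payload": {
  "steps": [
    [[-0.45,-0.25,0,0,0,-0.11],[-0.95,-0.54,0,0,0,-0.22],[-0.95,-0.54,0,0,0,-0.22]]
  ]
}}

```text
clock: 1.2
tool_pos: [0.4783, -0.3592, 0.2262]
orientation: [-180.0, 0.0, -91.8]
force: [0.2, 0.4, -0.4]
opening: 0.0876
gripper_force: 0.0
```

Emit:
{"api": "step_arm", "payload": {
  "steps": [
    [[-0.43,-0.32,0,0,0,0],[-0.86,-0.64,0,0,0,0]]
  ]
}}

```text
clock: 1.4
tool_pos: [0.5389, -0.2834, 0.2264]
orientation: [180.0, 0.0, -92.2]
force: [2.3, -1.7, -0.3]
opening: 0.088
gripper_force: 0.0
```

Emit:
{"api": "step_arm", "payload": {
  "steps": [
    [[-0.43,-0.32,0,0,0,0],[-0.86,-0.64,0,0,0,0],[-0.86,-0.64,0,0,0,0]]
  ]
}}

```text
clock: 1.7
tool_pos: [0.6083, -0.1968, 0.2257]
orientation: [180.0, 0.0, -91.9]
force: [-1.8, -0.2, -1.4]
opening: 0.0878
gripper_force: 0.0
```

```bash
python3 - <<'E'
from h import *
im,d,c=grab('wrist','w1');o,_=ray(c,[320,200]);print(tool()[0],o, d[::100,::160])
E
```

```text
[ 0.60750242 -0.19766618  0.2255773 ] [ 0.60594313 -0.26629007  0.3839859 ] [[0.9741365  0.3330968  0.33437768 0.33303472]
 [1.0676181  0.36343464 0.2579789  0.36387804]
 [1.1749774  0.36757153 0.28931955 0.39886057]
 [0.05644011 0.08487189 0.07529849 0.07302061]]
```

View pics/w1.png

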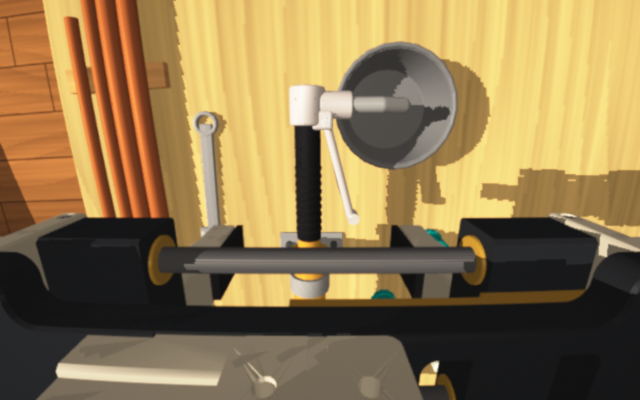

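The wrist view shows the grip between (296,125) and (320,240). The trigger bar runs from (328,130) to its knob at (352,218).

```bash
python3 - <<'E'
from h import *
c=load('w1'); P=cloud(c,c['d']); hsv=cv2.cvtColor(c['im'],cv2.COLOR_RGB2HSV)
for v in range(135,232,8):
    r=hsv[v]; k=np.nonzero((r[280:335,2]<70))[0]+280
    w=np.nonzero((P[v,322:365,2]>.085))[0]+322
    g=plane(c,[[k.min(),v],[k.max()+1,v]],.1) if len(k) else None
    t=plane(c,[[w.min(),v],[w.max()+1,v]],.109) if len(w) else None
    print(v, None if g is None else (g.mean(0)[:2].round(4),np.ptp(g[:,0]).round(4)), None if t is None else (t.mean(0)[:2].round(4),np.ptp(t[:,0]).round(4)))
print('knob',plane(c,[[352,218],[352,224]],.109).round(4))
E
```

```text
135 (array([ 0.6145, -0.2531]), np.float64(0.0234)) (array([ 0.5939, -0.2528]), np.float64(0.0085))
143 (array([ 0.6148, -0.2453]), np.float64(0.0236)) (array([ 0.5922, -0.2453]), np.float64(0.0086))
151 (array([ 0.6152, -0.2375]), np.float64(0.0237)) (array([ 0.5904, -0.2376]), np.float64(0.0086))
159 (array([ 0.6155, -0.2296]), np.float64(0.0239)) (array([ 0.5887, -0.2299]), np.float64(0.0087))
167 (array([ 0.6153, -0.2216]), np.float64(0.0251)) (array([ 0.5868, -0.2221]), np.float64(0.0087))
175 (array([ 0.6156, -0.2134]), np.float64(0.0252)) (array([ 0.585 , -0.2141]), np.float64(0.0088))
183 (array([ 0.616 , -0.2052]), np.float64(0.0254)) (array([ 0.5831, -0.206 ]), np.float64(0.0089))
191 (array([ 0.6158, -0.1968]), np.float64(0.0246)) (array([ 0.5812, -0.1978]), np.float64(0.0089))
199 (array([ 0.6161, -0.1883]), np.float64(0.0248)) (array([ 0.5788, -0.1895]), np.float64(0.008))
207 (array([ 0.6165, -0.1797]), np.float64(0.025)) (array([ 0.5728, -0.181 ]), np.float64(0.0222))
215 (array([ 0.6168, -0.1709]), np.float64(0.023)) (array([ 0.5728, -0.1725]), np.float64(0.0122))
223 (array([ 0.6172, -0.162 ]), np.float64(0.0232)) (array([ 0.5713, -0.1638]), np.float64(0.0092))
231 (array([ 0.6175, -0.153 ]), np.float64(0.0234)) None
knob [[ 0.5728 -0.1692  0.109 ]
 [ 0.5728 -0.1627  0.109 ]]
```

Emit:
{"api": "step_arm", "payload": {
  "steps": [
    [[-0.1,0.04,0.4,0,0,0],[-0.1,0.04,0.8,0,0,0],[-0.1,0.04,0.8,0,0,0]]
  ]
}}

```text
clock: 2.05
tool_pos: [0.5976, -0.1904, 0.141]
orientation: [179.4, 0.1, -92.2]
force: [-0.1, -0.3, -0.5]
opening: 0.0878
gripper_force: 0.0
```

Emit:
{"api": "step_arm", "payload": {
  "steps": [
    [[0,0,0.2,0,0,0],[0,0,0.42,0,0,0],[0,0,0.62,0,0,0],[0,0,0.62,0,0,0],[0,0,0.62,0,0,0]]
  ]
}}

```text
clock: 2.55
tool_pos: [0.6026, -0.1914, 0.0862]
orientation: [-180.0, -0.0, -92.1]
force: [0.2, -0.2, 0.3]
opening: 0.0876
gripper_force: 0.0
```

```bash
python3 - <<'E'
from h import *
im,d,c=grab('wrist','w2');print(tool()[0])
E
```

```text
[ 0.60306156 -0.19122044  0.0866186 ]
```

View pics/w2.png

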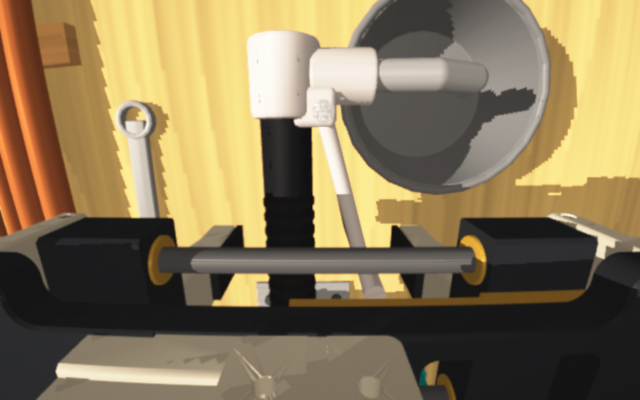

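Emit:
{"api": "step_arm", "payload": {
  "steps": [
    [[-0.03,-0.1,0.05,0,0,0],[-0.03,-0.1,0.05,0,0,0],[-0.03,-0.1,0.05,0,0,0]]
  ]
}}

```text
clock: 2.9
tool_pos: [0.6127, -0.1877, 0.0799]
orientation: [-180.0, -0.0, -92.0]
force: [0.3, 0.2, -0.5]
opening: 0.0876
gripper_force: 0.0
```

Emit:
{"api": "step_arm", "payload": {
  "steps": [
    [[0,0,0,0,0,0],[0,0,0,0,0,0],[0,0,0,0,0,0],[0,0,0,0,0,0],[0,0,0,0,0,0],[0,0,0,0,0,0],[0,0,0,0,0,0],[0,0,0,0,0,0],[0,0,0,0,0,0],[0,0,0,0,0,0]]
  ],
  "jaw": 255
}}

```text
clock: 3.9
tool_pos: [0.6115, -0.1872, 0.0789]
orientation: [179.9, 0.0, -92.1]
force: [-2.9, 4.7, -2.4]
opening: 0.0366
gripper_force: 29.8
```

```bash
python3 - <<'E'
from h import *
im,d,c=grab('wrist','w3');grab('scene','s3');print(tool()[0])
P=cloud(c,d)
for v in (150,180,210):
    w=np.nonzero(P[v,316:400,2]>.085)[0]+316
    print(v,w.min(),w.max()) if len(w) else 0
o=load('w2');P=cloud(o,o['d'])
for v in (150,180,210):
    w=np.nonzero(P[v,316:400,2]>.085)[0]+316
    print(v,w.min(),w.max()) if len(w) else 0
E
```

```text
[ 0.61154574 -0.1872117   0.07887834]
150 316 357
180 316 352
210 316 352
150 325 341
180 333 348
210 340 356
```

Emit:
{"api": "step_arm", "payload": {
  "steps": [
    [[0,0,0,0,0,0],[0,0,0,0,0,0],[0,0.04,0,0,0,0],[0,0.06,0,0,0,0],[0,0.08,0,0,0,0],[0,0.08,0,0,0,0],[0,0.08,0,0,0,0],[0,0.08,0,0,0,0],[0,0.08,0,0,0,0]]
  ],
  "jaw": 0
}}

```text
clock: 4.9
tool_pos: [0.6045, -0.1874, 0.0796]
orientation: [-180.0, 0.0, -92.1]
force: [0.6, -0.1, 0.8]
opening: 0.0876
gripper_force: 0.0
```

Emit:
{"api": "step_arm", "payload": {
  "steps": [
    [[0,0,-0.4,0,0,0],[0,0,-0.8,0,0,0],[0,0,-1,0,0,0]]
  ]
}}

```text
clock: 5.2
tool_pos: [0.6058, -0.1878, 0.1834]
orientation: [-179.7, -0.0, -92.0]
force: [0.3, 0.0, -0.1]
opening: 0.0875
gripper_force: 0.0
```

Emit:
{"api": "step_arm", "payload": {
  "steps": [
    [[0,0,-0.4,0,0,0],[0,0,-0.5,0,0,0],[0,0,-0.5,0,0,0],[0,0,-0.5,0,0,0]]
  ]
}}

```text
clock: 5.6
tool_pos: [0.6039, -0.1873, 0.2288]
orientation: [180.0, 0.0, -92.1]
force: [-0.3, -0.4, -1.1]
opening: 0.0878
gripper_force: 0.0
```

```bash
python3 - <<'E'
from h import *
im,d,c=grab('wrist','w4'); P=cloud(c,d)
for v in (159,175,191):
    w=np.nonzero(P[v,322:365,2]>.085)[0]+322
    if len(w):print(v,plane(c,[[w.min(),v],[w.max()+1,v]],.109).mean(0).round(4))
print(tool()[0],'to cap',rows([.425,.007,.2]))
# refine cap/spigot with side cam + scene
for tag in('s0','d0'):
    c=load(tag);P=cloud(c,c['d']);hsv=cv2.cvtColor(c['im'],cv2.COLOR_RGB2HSV)
    m=((hsv[...,1]<70)&(hsv[...,2]>90)).astype(np.uint8)
    n,l,s,ce=cv2.connectedComponentsWithStats(m)
    for i in range(1,n):
        if s[i,4]<15:continue
        q=np.median(P[l==i],0)
        if abs(q[1])<.15 and .38<q[0]<.68: 
            a=P[l==i];print(tag,ce[i].round(),s[i,4],q.round(3),a.min(0).round(3),a.max(0).round(3))
E
```

```text
159 [ 0.5859 -0.2199  0.109 ]
175 [ 0.5823 -0.2039  0.109 ]
191 [ 0.5781 -0.1874  0.109 ]
[ 0.60356439 -0.18731497  0.22818896] to cap [-1.877  1.854  0.286]
s0 [326. 187.] 137 [0.427 0.113 0.023] [ 0.384  0.1   -0.003] [0.435 0.132 0.036]
s0 [286. 194.] 246 [0.434 0.008 0.032] [ 0.375 -0.011 -0.004] [0.446 0.026 0.046]
s0 [248. 207.] 94 [ 0.453 -0.093  0.007] [ 0.4   -0.111 -0.003] [ 1.061 -0.02   0.878]
s0 [289. 215.] 47 [0.492 0.006 0.003] [ 0.466 -0.013 -0.003] [0.52  0.025 0.044]
s0 [348. 224.] 368 [0.632 0.117 0.165] [ 0.497 -0.02  -0.002] [1.061 0.173 0.878]
s0 [271. 235.] 378 [ 0.629 -0.04   0.166] [ 0.492 -0.061 -0.003] [ 1.061 -0.02   0.878]
s0 [310. 231.] 127 [0.628 0.038 0.156] [ 0.515  0.028 -0.001] [0.635 0.062 0.162]
s0 [290. 230.] 29 [0.529 0.003 0.006] [ 0.522 -0.011 -0.001] [0.531 0.019 0.011]
s0 [252. 267.] 616 [ 0.632 -0.095  0.026] [ 0.588 -0.113 -0.003] [ 1.061 -0.02   0.878]
d0 [306. 151.] 248 [ 0.618 -0.031  0.152] [ 0.099 -0.404 -0.001] [0.834 0.84  0.621]
d0 [271. 174.] 306 [0.621 0.129 0.154] [ 0.099 -0.179 -0.001] [0.832 0.84  0.621]
d0 [310. 189.] 67 [ 0.641 -0.085  0.005] [ 0.584 -0.121  0.001] [ 0.668 -0.077  0.024]
d0 [326. 189.] 15 [ 0.591 -0.11   0.005] [ 0.099 -0.122  0.   ] [0.617 0.84  0.621]
d0 [361. 220.] 258 [0.424 0.019 0.026] [ 0.099 -0.068 -0.001] [0.467 0.84  0.621]
d0 [345. 244.] 170 [0.42  0.122 0.02 ] [0.409 0.064 0.   ] [0.452 0.131 0.036]
```

```bash
python3 - <<'E'
from h import *
o=get_obs();print(o['joint_pos'].round(1),o['orientation'].round(1))
for tag in('s0','d0'):
    c=load(tag);hsv=cv2.cvtColor(c['im'],cv2.COLOR_RGB2HSV);P=cloud(c,c['d'])
    for nm,lo,hi in(('turq',75,100),('pink',150,179)):
        m=((hsv[...,0]>=lo)&(hsv[...,0]<=hi)&(hsv[...,1]>90)).astype(np.uint8)
        n,l,s,ce=cv2.connectedComponentsWithStats(m)
        for i in range(1,n):
            if s[i,4]>60: print(tag,nm,np.median(P[l==i],0).round(3))
E
```

```text
[  0.4  16.5  -4.9  -0.  -68.7  -2.5] [179.9   0.  -92.1]
s0 turq [ 0.462 -0.092  0.038]
s0 pink [0.359 0.04  0.038]
s0 pink [ 0.381 -0.061  0.037]
d0 turq [ 0.447 -0.082  0.029]
d0 turq [0.509 0.015 0.029]
d0 pink [ 0.368 -0.051  0.029]
d0 pink [0.346 0.051 0.029]
```

Emit:
{"api": "step_arm", "payload": {
  "steps": [
    [[-0.35,0.17,0,0,0,0.28],[-0.7,0.35,0,0,0,0.57],[-1,0.5,0,0,0,0.855]]
  ]
}}

```text
clock: 5.95
tool_pos: [0.5563, -0.0848, 0.2277]
orientation: [179.9, -0.1, -116.9]
force: [0.3, 0.5, -0.4]
opening: 0.0879
gripper_force: 0.0
```

Emit:
{"api": "step_arm", "payload": {
  "steps": [
    [[-0.2,0.3,0,0,0,0.28],[-0.47,0.6,0,0,0,0.57],[-0.47,0.8,0,0,0,0.855]]
  ]
}}

```text
clock: 6.25
tool_pos: [0.5062, -0.0058, 0.228]
orientation: [179.9, -0.1, -141.3]
force: [0.8, -0.1, -0.6]
opening: 0.0876
gripper_force: 0.0
```

Emit:
{"api": "step_arm", "payload": {
  "steps": [
    [[0,0,0,0,0,0.3],[0,0,0,0,0,0.6],[0,0,0,0,0,0.9],[0,0,0,0,0,1]]
  ]
}}

```text
clock: 6.65
tool_pos: [0.5065, -0.008, 0.2281]
orientation: [-180.0, -0.1, -170.0]
force: [-0.7, 0.2, 0.5]
opening: 0.0878
gripper_force: 0.0
```

Emit:
{"api": "step_arm", "payload": {
  "steps": [
    [[0,0,0,0,0,0.3],[0,0,0,0,0,0.6],[0,0,0,0,0,0.7],[0,0,0,0,0,0.7]]
  ]
}}

```text
clock: 7.05
tool_pos: [0.5066, -0.0081, 0.2282]
orientation: [-179.9, -0.1, 170.2]
force: [0.2, -0.7, -0.1]
opening: 0.0875
gripper_force: 0.0
```

```bash
python3 - <<'E'
from h import *
im,d,c=grab('wrist','w5');o=get_obs();print(o['tool_pos'],o['orientation'],o['joint_pos'].round(1))
E
```

```text
[ 0.50676749 -0.00810304  0.22841004] [-1.79948791e+02 -1.06053549e-01  1.70325763e+02] [  21.3    4.6  -19.9   -0.   -65.7 -121. ]
```

View pics/w5.png

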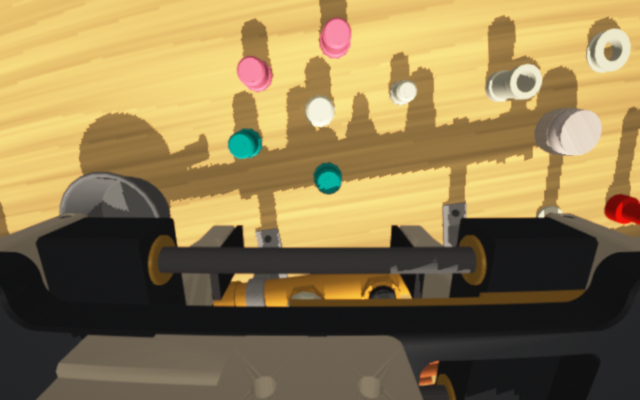

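The large white cap is at (319,112), the small cap at (404,92), the turquoise look-alikes at (245,144) and (327,179), and the pink ones at (254,73) and (336,37).

```bash
python3 - <<'E'
from h import *
c=load('w5');hsv=cv2.cvtColor(c['im'],cv2.COLOR_RGB2HSV);P=cloud(c,c['d'])
m=((hsv[...,1]<70)&(hsv[...,2]>130)&(P[...,2]>.035)).astype(np.uint8);m[:, :295]=0;m[:,345:]=0;m[140:]=0;m[:85]=0
k=cv2.findContours(m,0,2)[0];k=max(k,key=cv2.contourArea);(e,ax,an)=cv2.fitEllipse(k)
p=plane(c,e,.042)[0];q=P[m>0];print(e,ax,p.round(4),q.mean(0).round(4),np.ptp(q,0).round(3))
r=plane(c,k[:,0],.042);print('fit ext',np.ptp(r,0).round(4),((r.max(0)+r.min(0))/2).round(4))
for T in(75,100),(150,179):
    mm=((hsv[...,0]>=T[0])&(hsv[...,0]<=T[1])&(hsv[...,1]>90)&(P[...,2]>.035)).astype(np.uint8)
    n,l,s,ce=cv2.connectedComponentsWithStats(mm);print([P[l==i].mean(0).round(3) for i in range(1,n) if s[i,4]>60])
print(rows([*p[:2],.1]))
E
```

```text
(319.43841552734375, 109.73775482177734) (27.062358856201172, 27.269521713256836) [0.4261 0.0083 0.042 ] [0.4261 0.0083 0.0423] [0.031 0.032 0.349]
fit ext [0.0311 0.032  0.    ] [0.4261 0.0085 0.042 ]
[array([ 0.449, -0.09 ,  0.043]), array([0.51 , 0.005, 0.045])]
[array([0.349, 0.04 , 0.043]), array([ 0.371, -0.06 ,  0.044])]
[0.82  0.027 1.286]
```

Emit:
{"api": "step_arm", "payload": {
  "steps": [
    [[0.4,0.02,0.2,0,0,0],[0.82,0.03,0.4,0,0,0],[0.82,0.03,0.8,0,0,0],[0.82,0.03,1,0,0,0],[0.82,0.03,1,0,0,0]]
  ]
}}

```text
clock: 7.6
tool_pos: [0.4247, 0.0081, 0.1271]
orientation: [-179.8, -0.3, 170.3]
force: [-0.2, 0.1, 0.6]
opening: 0.0875
gripper_force: 0.0
```

Emit:
{"api": "step_arm", "payload": {
  "steps": [
    [[0,0,0.3,0,0,0],[0,0,0.6,0,0,0],[0,0,0.6,0,0,0],[0,0,0.6,0,0,0]]
  ]
}}

```text
clock: 8.0
tool_pos: [0.4275, 0.0089, 0.0704]
orientation: [-179.9, -0.0, 170.3]
force: [-0.1, 1.1, 0.7]
opening: 0.0876
gripper_force: 0.0
```

```bash
python3 - <<'E'
from h import *
print(tool()[0],rows([.4261,.0084,.012],170))
E
```

```text
[0.42750509 0.00885627 0.07037591] (array([ 0.013, -0.006,  0.584]), array([-0.002, -0.001,  0.011]))
```

Emit:
{"api": "step_arm", "payload": {
  "steps": [
    [[0.01,0,0.2,0,0,0],[0.01,0,0.4,0,0,0],[0.01,0,0.55,0,0,0],[0.01,0,0.58,0,0,0],[0.01,0,0.58,0,0,0],[0.01,0,0.58,0,0,0]]
  ]
}}

```text
clock: 8.6
tool_pos: [0.4271, 0.0095, 0.0129]
orientation: [179.9, 0.1, 170.3]
force: [1.7, 0.4, 1.1]
opening: 0.0874
gripper_force: 0.0
```

Emit:
{"api": "step_arm", "payload": {
  "steps": [
    [[0,0,0,0,0,0],[0,0,0,0,0,0],[0,0,0,0,0,0],[0,0,0,0,0,0],[0,0,0,0,0,0],[0,0,0,0,0,0],[0,0,0,0,0,0],[0,0,0,0,0,0],[0,0,0,0,0,0],[0,0,0,0,0,0]]
  ],
  "jaw": 255
}}

```text
clock: 9.6
tool_pos: [0.4259, 0.009, 0.0115]
orientation: [-180.0, -0.0, 170.2]
force: [-0.4, 0.3, -0.5]
opening: 0.0333
gripper_force: 30.0
```

Emit:
{"api": "step_arm", "payload": {
  "steps": [
    [[0,0,-0.3,0,0,0],[0,0,-0.65,0,0,0],[0,0,-1,0,0,0]]
  ]
}}

```text
clock: 9.9
tool_pos: [0.4254, 0.0088, 0.1125]
orientation: [-180.0, -0.1, 170.2]
force: [1.1, 1.1, -1.3]
opening: 0.0336
gripper_force: 30.0
```

Emit:
{"api": "step_arm", "payload": {
  "steps": [
    [[0,0,-0.4,0,0,0],[0,0,-0.8,0,0,0],[-0.2,0,-1,0,0,0],[-0.6,0,-1,0,0,0],[-1,0,-1,0,0,0]]
  ]
}}

```text
clock: 10.4
tool_pos: [0.526, -0.0079, 0.2131]
orientation: [179.9, 0.2, 170.3]
force: [0.5, 2.0, -0.3]
opening: 0.0333
gripper_force: 30.0
```

Emit:
{"api": "step_arm", "payload": {
  "steps": [
    [[-0.4,-0.1,-0.2,0,0,0],[-0.8,-0.2,-0.25,0,0,0],[-1,-0.3,-0.25,0,0,0]]
  ]
}}

```text
clock: 10.7
tool_pos: [0.6209, -0.0554, 0.2366]
orientation: [-180.0, 0.1, 170.2]
force: [-1.3, 1.0, -1.2]
opening: 0.0332
gripper_force: 30.0
```

Emit:
{"api": "step_arm", "payload": {
  "steps": [
    [[-0.4,-0.1,0,0,0,0],[-0.8,-0.2,0,0,0,0],[-1,-0.3,0,0,0,0],[-1,-0.3,0,0,0,0],[-1,-0.3,0,0,0,0]]
  ]
}}

```text
clock: 11.2
tool_pos: [0.7111, -0.1012, 0.2352]
orientation: [-180.0, -0.1, 170.2]
force: [-0.6, 0.5, 0.2]
opening: 0.0334
gripper_force: 30.0
```

```bash
python3 - <<'E'
from h import *
im,d,c=grab('wrist','w6');o=get_obs();print(o['tool_pos'],o['orientation'],o['opening'])
E
```

```text
[ 0.71086305 -0.10075132  0.23591509] [-1.79994589e+02 -7.19832827e-02  1.70234154e+02] 0.03304132581797126
```

View pics/w6.png

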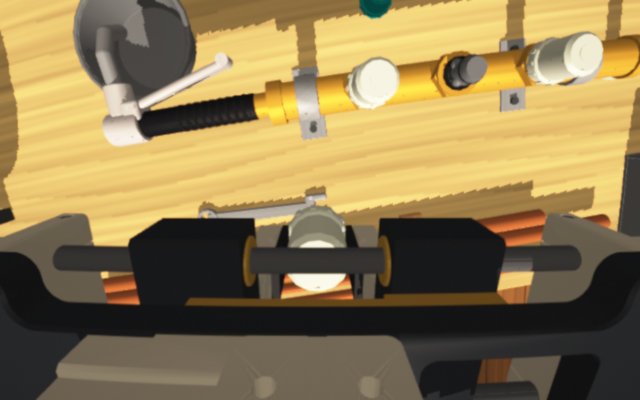

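The cap is held square between the fingers at (317,240). The bare spigot's dark tip is at (472,67), between the home caps at (377,82) and (580,52).

```bash
python3 - <<'E'
from h import *
c=load('w6');hsv=cv2.cvtColor(c['im'],cv2.COLOR_RGB2HSV);P=cloud(c,c['d'])
m=((P[...,2]>.157)&(P[...,2]<.165)).astype(np.uint8);m[110:]=0;m[:,:435]=0;m[:,500:]=0
q=P[m>0];v,u=np.nonzero(m);print('tip',len(q),q.mean(0).round(4),np.ptp(q,0).round(4),'pix',u.min(),u.max(),v.min(),v.max())
kk=max(cv2.findContours(m,0,2)[0],key=cv2.contourArea);(e,ax,an)=cv2.fitEllipse(kk);print(e,ax,plane(c,e,.16).round(4))
tops=[]
for lo,hi in((330,410),(540,615)):
    m=((P[...,2]>.168)&(P[...,2]<.18)&(hsv[...,1]<80)).astype(np.uint8);m[115:]=0;m[:,:lo]=0;m[:,hi:]=0
    kk=max(cv2.findContours(m,0,2)[0],key=cv2.contourArea);(e,ax,an)=cv2.fitEllipse(kk);p=plane(c,e,.172)[0];tops.append(p);print('cap',p.round(4),P[m>0].mean(0).round(4),np.ptp(plane(c,kk[:,0],.172),0).round(3))
t=np.array(tops);print('mid',t.mean(0).round(4),np.linalg.norm(t[1]-t[0]).round(4))
E
```

```text
tip 507 [0.6228 0.0381 0.1599] [0.0197 0.0188 0.0054] pix 462 487 55 81
(474.6481018066406, 67.19598388671875) (23.38877296447754, 26.51382064819336) [[0.6227 0.0379 0.16  ]]
cap [ 0.6212 -0.0414  0.172 ] [ 0.6212 -0.0414  0.1719] [0.032 0.031 0.   ]
cap [0.6253 0.116  0.172 ] [0.6253 0.1163 0.1718] [0.032 0.033 0.   ]
mid [0.6233 0.0373 0.172 ] 0.1574
```

Emit:
{"api": "step_arm", "payload": {
  "steps": [
    [[0.28,0.3,0,0,0,0],[0.55,0.61,0,0,0,0]]
  ]
}}

```text
clock: 11.45
tool_pos: [0.6662, -0.031, 0.2364]
orientation: [180.0, -0.0, 170.2]
force: [0.7, 0.5, 0.5]
opening: 0.0335
gripper_force: 30.0
```

Emit:
{"api": "step_arm", "payload": {
  "steps": [
    [[0.28,0.3,0,0,0,0],[0.5,0.55,0,0,0,0],[0.55,0.61,0,0,0,0],[0.55,0.61,0,0,0,0],[0.55,0.61,0,0,0,0]]
  ]
}}

```text
clock: 11.95
tool_pos: [0.6236, 0.038, 0.2372]
orientation: [180.0, 0.1, 170.3]
force: [0.3, -0.7, -0.8]
opening: 0.0334
gripper_force: 30.0
```

```bash
python3 - <<'E'
from h import *
import time
o=get_obs();print(o['tool_pos'],o['orientation'],o['force'],rows([.6228,.0379,.185],170.2))
# held cap from scene and side cameras, vs spigot (same camera: bias cancels)
for n in('scene','side'):
    im,d,c=grab(n,'x_'+n);P=cloud(c,d);hsv=cv2.cvtColor(im,cv2.COLOR_RGB2HSV)
    m=(abs(P[...,0]-.623)<.035)&(abs(P[...,1]-.038)<.035)&(P[...,2]>.135)&(hsv[...,1]<80)
    for lo,hi in((.14,.165),(.215,.235),(.235,.262)):
        q=P[m&(P[...,2]>lo)&(P[...,2]<hi)]
        if len(q):print(n,lo,len(q),q.mean(0).round(4),q.min(0).round(4),q.max(0).round(4))
E
```

```text
[0.62364004 0.03800688 0.23720281] [1.79979466e+02 5.24783059e-02 1.70299824e+02] [ 0.31983124 -0.72783524 -0.76102286] (array([ 0.009, -0.003,  0.522]), array([0.001, 0.002, 0.003]))
scene 0.14 118 [0.627  0.038  0.1542] [0.6134 0.0279 0.1408] [0.634  0.0491 0.1625]
scene 0.215 60 [0.6379 0.0336 0.2314] [0.6234 0.0166 0.226 ] [0.6437 0.0515 0.235 ]
scene 0.235 279 [0.6343 0.0345 0.2489] [0.6181 0.0033 0.2351] [0.6421 0.0661 0.262 ]
side 0.14 90 [0.6214 0.0442 0.1522] [0.6119 0.0315 0.1401] [0.6339 0.0515 0.1625]
side 0.215 42 [0.6165 0.0482 0.2315] [0.607  0.0273 0.2275] [0.6382 0.0579 0.235 ]
side 0.235 229 [0.6188 0.0479 0.2499] [0.6069 0.0071 0.2351] [0.6426 0.0719 0.2618]
```

Emit:
{"api": "step_arm", "payload": {
  "steps": [
    [[0.01,0,0.25,0,0,0],[0.01,0,0.5,0,0,0],[0.01,0,0.6,0,0,0],[0.01,0,0.66,0,0,0],[0.01,0,0.7,0,0,0],[0.01,0,0.7,0,0,0]]
  ]
}}

```text
clock: 12.65
tool_pos: [0.6232, 0.0382, 0.1669]
orientation: [180.0, 0.0, 170.2]
force: [-2.1, 0.3, -0.1]
opening: 0.033
gripper_force: 30.0
```

Emit:
{"api": "step_arm", "payload": {
  "steps": [
    [[0,0,0.03,0,0,0],[0,0,0.06,0,0,0],[0,0,0.06,0,0,0],[0,0,0.06,0,0,0]]
  ]
}}

```text
clock: 13.05
tool_pos: [0.623, 0.0387, 0.1607]
orientation: [180.0, 0.0, 170.3]
force: [0.0, 4.7, 0.2]
opening: 0.0331
gripper_force: 30.0
```

Emit:
{"api": "step_arm", "payload": {
  "steps": [
    [[0,0.01,0,0,0,0],[0,0.01,0.03,0,0,0],[0,0.01,0.06,0,0,0],[0,0.01,0.06,0,0,0]]
  ]
}}

```text
clock: 13.45
tool_pos: [0.6232, 0.0391, 0.1548]
orientation: [180.0, 0.0, 170.3]
force: [-0.7, 2.8, 4.7]
opening: 0.0335
gripper_force: 30.0
```

Emit:
{"api": "step_arm", "payload": {
  "steps": [
    [[0,0,0.03,0,0,0],[0,0,0.06,0,0,0],[0,0,0.06,0,0,0],[0,0,0.06,0,0,0]]
  ]
}}

```text
clock: 13.85
tool_pos: [0.623, 0.0392, 0.1482]
orientation: [180.0, -0.0, 170.2]
force: [1.1, 2.8, -2.0]
opening: 0.0334
gripper_force: 30.0
```

Emit:
{"api": "step_arm", "payload": {
  "steps": [
    [[0,0,0.03,0,0,0],[0,0,0.05,0,0,0],[0,0,0.05,0,0,0],[0,0,0.05,0,0,0]]
  ]
}}

```text
clock: 14.25
tool_pos: [0.6228, 0.0393, 0.1436]
orientation: [180.0, -0.0, 170.3]
force: [-1.4, 4.3, 2.5]
opening: 0.0334
gripper_force: 30.0
```

Emit:
{"api": "step_arm", "payload": {
  "steps": [
    [[0,0,0.02,0,0,0],[0,0,0.02,0,0,0],[0,0,0.02,0,0,0]]
  ]
}}

```text
clock: 14.55
tool_pos: [0.623, 0.0392, 0.1419]
orientation: [180.0, 0.0, 170.3]
force: [-1.8, 5.0, 5.0]
opening: 0.0332
gripper_force: 30.0
```

Emit:
{"api": "step_arm", "payload": {
  "steps": [
    [[0,0,0.01,0,0,0],[0,0,0.01,0,0,0],[0,0,0.01,0,0,0]]
  ]
}}

```text
clock: 14.85
tool_pos: [0.623, 0.0392, 0.1416]
orientation: [180.0, 0.0, 170.3]
force: [-3.8, 4.6, 8.6]
opening: 0.0332
gripper_force: 30.0
```

Emit:
{"api": "step_arm", "payload": {
  "steps": [
    [[0,0,0.005,0,0,0],[0,0,0.005,0,0,0],[0,0,0.005,0,0,0]]
  ]
}}

```text
clock: 15.15
tool_pos: [0.6231, 0.0392, 0.1415]
orientation: [180.0, 0.1, 170.3]
force: [-5.8, 5.6, 12.8]
opening: 0.0339
gripper_force: 30.0
```

Emit:
{"api": "step_arm", "payload": {
  "steps": [
    [[0.005,0.005,0.005,0,0,0],[0.005,0.005,0.005,0,0,0],[0.005,0.005,0.005,0,0,0],[0.005,0.005,0.005,0,0,0],[0.005,0.005,0.005,0,0,0]]
  ]
}}

```text
clock: 15.65
tool_pos: [0.623, 0.0393, 0.1415]
orientation: [-180.0, 0.1, 170.3]
force: [-4.6, 3.6, 12.8]
opening: 0.0334
gripper_force: 30.0
```

```bash
python3 - <<'E'
from h import *
f=[]
im,d,c=grab('scene','fin')
for i in range(4): snapshot('side'); f.append(get_obs()['force'])
print(np.round(f,1),tool()[0])
a=cv2.imread('pics/fin.png')[195:285,200:380];cv2.imwrite('pics/finc.png',cv2.resize(a,None,fx=4,fy=4,interpolation=2))
E
```

```text
[[-5.1  3.3 14.6]
 [-4.8  2.6 13.7]
 [-4.2  2.3 14.2]
 [-4.6  3.3 14.2]] [0.62299873 0.03925585 0.14146683]
```

View pics/finc.png

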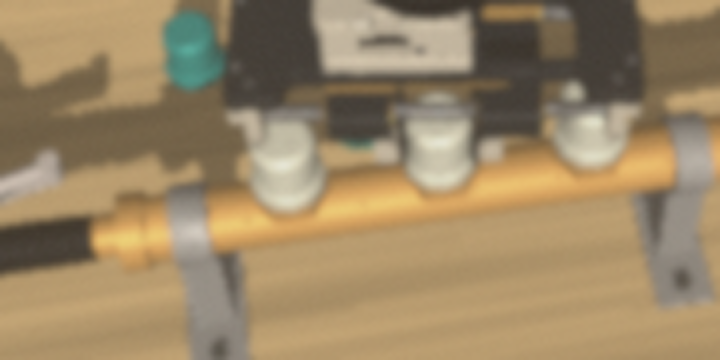

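The middle cap at (440,145) sits level with its two neighbours. I'll press slightly more, to about 17 N, and hand in.

Emit:
{"api": "step_arm", "payload": {
  "steps": [
    [[0.002,0,0.003,0,0,0],[0.002,0,0.003,0,0,0],[0.002,0,0.003,0,0,0],[0.002,0,0.003,0,0,0],[0.002,0,0.003,0,0,0],[0.002,0,0.003,0,0,0]]
  ]
}}

```text
clock: 16.5
tool_pos: [0.623, 0.0393, 0.1415]
orientation: [-180.0, 0.1, 170.3]
force: [-4.6, 3.1, 14.8]
opening: 0.0336
gripper_force: 30.0
```

```bash
python3 - <<'E'
from h import *
f=[]
for i in range(4): snapshot('side'); f.append(get_obs()['force'][2])
print(np.round(f,1),tool()[0])
if 13<np.mean(f)<19: print(close_job())
E
```

```text
[14.9 15.6 15.8 15.2] [0.62301484 0.03929363 0.14145651]
the job is handed in; nothing more can be done
None
```

The job is handed in at about 17 s: the trigger was squeezed fully in and sprang back, and the large cap is home on the bare spigot, still held down at about 15 N.

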